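Load a case lock into the scanning nest and scan it

ROBOT

A 6-joint arm with a two-finger parallel gripper is mounted at the origin on the work surface. World frame = base frame: x ahead of the robot, y to its left, z up, the work surface at z = 0. Lengths are in m, angles in degrees, forces in N, time in s.
With the tool pointing down it reaches from about 0.35 to 0.875 m from the base axis. Payload 4.2 kg.
Tool frame: the origin (TCP) lies on the centre line of the jaws, within the pads' length; the fingertips stand tip_reach ahead of it and the grasp point (between the pads) is the TCP (tip_reach is the distance from the TCP to the fingertips, in m); z points along the fingers, y is the line along which they close (so a half turn about z gives the same grasp; the last joint's range is limited). The gripper opens to 87 mm and grips with 3 to 60 N. Pads are 19 mm wide; open, the fingers measure 117 mm over their backs; the gripper's body (75 mm by 190 mm) begins 51 mm behind the grasp point.
Start: joints at [-61.501, 22.042, 0.453, 0, -68.411, -14.817], TCP at [0.148, -0.607, 0.242] pointing down, gripper open.
Joint ranges: [-179.83, 179.83], [-69.29, 118.12], [-61.27, 80.66], [-181.25, 117.63], [-171.15, -9.14], [-177.46, 177.46]. Speed limits (degrees/s): [159.86, 159.86, 180, 180, 180, 180].

INTERFACE

Orientations are given as a 3x3 rotation matrix whose columns are the frame's x, y, z axes.
In Python, from station import sense, capture, finish_job, tip_reach gives the robot as it stands.
- The arm moves only by the tool arm_command, never from a script. Its argument "deltas" is a list of rows, each a list of 7 numbers: the turn, a rotation vector about the tool's x, y, z in rad, then the shift along the tool's x, y, z in cm, then the closure, from -1 (fully open) to 1 (shut), so that 0 is half open. In form: [[rx, ry, rz, dx, dy, dz, hand], ...]. A call has 1 to 8 rows; each row is the pose to reach, as a shift and turn from the pose commanded when the call began, along the tool's axes at that moment; what a row does not reach only later rows make up. A row lasts 1/12 s, in which the tool goes at most 41.7 mm and 7.16 degrees, less where a joint would pass 70% of its speed; a pose out of reach is approached as far as the arm can. A call with a gripper value outside its range is refused whole. The fingers move at their own pace and stop on an object; the grip force is fixed at half the most. Time passes only in rows, so rows that repeat a pose let the fingers close. It gives the time, the measured TCP pose, the force, the opening and the grip force at its end, in the units of the state.
- sense(): the state, without advancing time (a new reading comes with each control period).
- capture(name): name is "scene" or "top" or "wrist"; returns a dict with "pixels" (384x512x3 uint8, blue, green, red), "fovy" (degrees; the focal length in pixels is half the picture's height over the tangent of half this angle, whatever the lens; pixels are square), "cx", "cy" (the principal point, pixels), "rvec" (rotation vector, rad) and "tvec" (3), from world to camera coordinates, as OpenCV has them. Camera axes: x right, y down, z forward; pixel columns grow to the right and rows downward; lengths in m; the calibration is good to about 2 mm. The wrist camera is an equidistant fisheye: a pixel r from the principal point sees the ray r / f radians off the axis. A picture is of the moment at which its call begins. There is no depth.
- finish_job(): hands the job in; it is judged then, once.
The state is a dict: "time_s": time; "joints": joint angles; "joint_velocities": joint speeds; "effort": joint torques, N m; "tcp_pos": TCP position; "ee_rot": TCP orientation; "wrist_force": force on the tool from outside, world axes, zero at the start; "moment": the same for the moment, N m; "gripper_width": opening from 0.0 (shut) to 1.0 (fully open); "gripper_force": force on a finger pad.
Only numpy, scipy, OpenCV 4.12 (cv2) and the standard library are available. Lean on these libraries where they do the work, as an engineer would, in place of code of your own. Each camera call takes 0.05 s, during which the arm holds its last target. There are 200 camera calls.

TASK

Take the briefcase lock off the sloping rack and lay it in the green nest of the scanning station with its flat brass face down and its black housing up, fully home in the recess; set it down, do not drop it. Once the lock is let go, squeeze the orange trigger of the clamped scanner all the way in and hold it for about half a second, then release it. Leave the lock seated and everything else where it is.

Things in the scene. Friction and masses are not known exactly. Their poses are not given: they have to be found in the camera images.
- lock: Briefcase lock: brass plate 120 (x) x 80 (y) x 8 (z) mm with a black box housing 70 (x) x 40 (y) x 36 (z) mm centred on it (44 mm in all), 0.26 to 0.44 kg. Origin: centre of the plate's flat brass face; z points out through the housing. At first it leans on the rack, brass face against the board, housing towards the robot: x points up the slope, z out of the board, 30 degrees above level.
- rack: Fixed wooden rack, 270 mm wide (y): a board 140 mm long that leans back (to +x) 30 degrees from vertical, with a ledge at its foot standing 18 mm out from it. Origin on the table below the line, 45 mm up, where board and ledge meet. Two places, 65 mm either side of the middle: one holds the lock, the other the blue template.
- station: Fixed station, origin on the table under the nest's centre, z up. Base 12 mm thick, x -115 to 135, y -290 to 90 mm. On it the green nest block, 160 (x) x 120 (y) mm, top 30 mm above the table, and a scanner lying on its side: barrel along y at x = 75 mm (top 106 mm above the table, y -235 to -108 mm), grip coming out of it along -x.
- nest (a point): Centre of the floor of the nest's recess, 23 mm above the table. The recess is 126 (x) x 86 (y) mm and 7 mm deep with a 3 mm bevelled mouth, its long side along the station's x. The lock's plate fits either way round (turned by half a turn).
- grip (a point): Point on the axis of the scanner's black grip, 78 mm above the table, level with the trigger pad; it lies at x = -10, y = -215 mm in the station's frame. The grip is a fixed bar along the station's x, from x = -62 to +62 mm in its frame, 30 mm thick along y and 36 mm high.
- trigger_pad (a point): Middle of the outer (pressed) face of the orange trigger, level with the grip's axis and 44 mm from it when released (59 mm over grip and trigger; 46 mm when fully squeezed). The trigger is a bar 74 mm long, 12 mm thick, 24 mm high on the grip's +y side (nest side), hinged about a vertical axis at its +x end, 50 mm from this point.
- trigger (a joint): Trigger angle in rad: 0 released, 0.27 fully in; a spring pushes it back, about 9 N at the pad to squeeze.
- template: Bystander: blue plastic template plate 120 x 70 x 8 mm leaning in the rack's other place; axes as for the lock.
- spool: Bystander: orange thread spool, 38 mm across, 50 mm tall, standing on the station's base beyond the nest (+x). Origin under its centre.
- hammer: Bystander: hammer lying on the table.
- glue: Bystander: white glue bottle, 60 mm across, 150 mm tall.
- wax: Bystander: round wax tin, 80 mm across, 50 mm tall.
- awl: Bystander: awl (like a screwdriver) lying on the table.
- weight: Bystander: dark steel weight with a knob, 60 mm across, 85 mm tall.
There are look-alikes about, which are no part of the job. Leave any pink or red look-alike of the lock alone.

How it is judged:
By the outcome, as a careful person would: the job done as asked, in the order asked, and still so for the second after the job is handed in, with the robot touching nothing.
It also fails if it takes over 51 s, if anything falls off the work surface, if the arm or the gripper's body presses on something with over 40 N, if the wrist force passes 120 N, or if a joint passes its speed limit or range.

## Working session

There is one attempt and no reset: what is moved stays moved. The work goes in short steps, Python scripts to look and compute and a tool call to move; the robot and the scene stay as the last step left them, time stands still between calls to the robot, and variables do not carry over. Pictures are saved under pics/ and viewed, at most 10 in all, crops included, and the job is handed in when it is done.

Besides the shell and the picture viewer there is one more tool, called after "Call:" as name(argument=value, ...) on one line, values as JSON. arm_command: Moves the arm, as the interface text tells. Its arguments: {"type":"object","properties":{"deltas":{"type":"array"}},"required":["deltas"]}

```bash
ls; mkdir -p pics; python3 - <<'E'
from station import *
import cv2,numpy as np
print(tip_reach, sense())
for n in("scene","top"):
    c=capture(n); cv2.imwrite(f"pics/{n}0.png",c["pixels"]); print(n,{k:v for k,v in c.items() if k!="pixels"})
a=cv2.imread("pics/scene0.png");b=cv2.imread("pics/top0.png")
E
```

```text
pics
0.019 {'time_s': 0.0, 'joints': array([-6.15021149e+01,  2.20917227e+01,  3.81075436e-01, -3.23211234e-02,
       -6.84118508e+01, -1.48176443e+01]), 'joint_velocities': array([ 0.01879718, -0.0407376 ,  0.08664599, -0.01055175,  0.00370576,
        0.06191341]), 'effort': array([ 9.81882549e-04, -3.90664852e+01,  1.87402725e+01,  4.21982512e+00,
        1.09720780e-02, -2.08870601e-04]), 'tcp_pos': array([ 0.1477286 , -0.60671189,  0.24044966]), 'ee_rot': array([[-9.71679927e-01, -2.36300249e-01, -5.59083735e-04],
       [-2.36300907e-01,  9.71677595e-01,  2.12916643e-03],
       [ 4.01265819e-05,  2.20098027e-03, -9.99997577e-01]]), 'wrist_force': array([ 0.77123421,  0.33651836, -0.00795306]), 'moment': array([-0.00205603, -0.00823708, -0.02433204]), 'gripper_force': 0.0, 'gripper_width': 1.0021549548487727}
scene {'fovy': 53.973121483486, 'cx': 256.79444690359423, 'cy': 185.6150904487286, 'rvec': array([ 1.27297358,  2.03134267, -1.06774877]), 'tvec': array([ 0.15115946, -0.20362898,  1.44915492])}
top {'fovy': 56.92400096350249, 'cx': 254.82733467823974, 'cy': 188.49575257756774, 'rvec': array([ 2.15548693, -2.16272718,  0.16322824]), 'tvec': array([0.05595759, 0.53151777, 1.13366861])}
```

View pics/scene0.png

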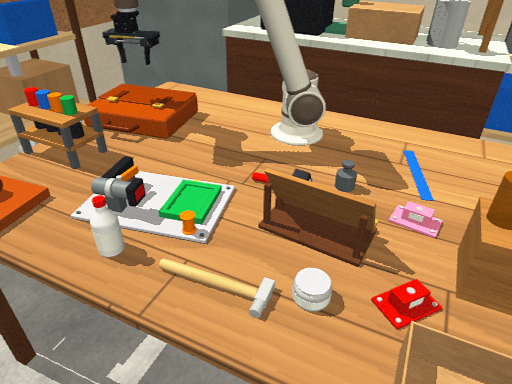

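View pics/top0.png

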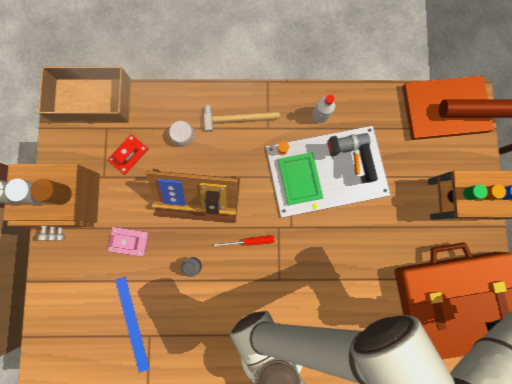

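The scene view shows the rack from behind at about (320,215) and the station at about (155,200). The top view shows the station at about (327,170) with the green nest at (299,178), and the rack at about (195,197). Lock candidates in the top view:
- **Brass and black, on the rack, (213,198):** this fits the description.
- **Red look-alike, (127,154), and pink look-alike, (127,241):** both lie on the table, so I leave them alone.

I'll confirm with one crop and measure.

```bash
cat > h.py <<'E'
import cv2,numpy as np
from station import *
def cam(c):
    R=cv2.Rodrigues(np.array(c["rvec"]))[0]; t=np.array(c["tvec"]); f=c["pixels"].shape[0]/2/np.tan(np.radians(c["fovy"])/2)
    return R,t,f
def ray(c,u,v,fish=False):
    R,t,f=cam(c); p=np.array([u-c["cx"],v-c["cy"]])
    if fish:
        r=np.hypot(*p)+1e-9; a=r/f; d=np.array([*(p/r*np.sin(a)),np.cos(a)])
    else: d=np.array([*(p/f),1.])
    return -R.T@t, R.T@d/np.linalg.norm(d)
def onz(c,u,v,z,fish=False):
    o,d=ray(c,u,v,fish); return o+d*(z-o[2])/d[2]
def proj(c,P,fish=False):
    R,t,f=cam(c); q=R@np.asarray(P,float)+t
    if fish:
        a=np.arctan2(np.hypot(q[0],q[1]),q[2]); n=np.hypot(q[0],q[1])+1e-9; return np.array([c["cx"]+f*a*q[0]/n,c["cy"]+f*a*q[1]/n])
    return np.array([c["cx"]+f*q[0]/q[2],c["cy"]+f*q[1]/q[2]])
def big(m):
    cs,_=cv2.findContours(m.astype(np.uint8),cv2.RETR_EXTERNAL,cv2.CHAIN_APPROX_NONE); return max(cs,key=cv2.contourArea)
def hsv(c,lo,hi): return cv2.inRange(cv2.cvtColor(c["pixels"],cv2.COLOR_BGR2HSV),np.array(lo),np.array(hi))
E
python3 - <<'E'
from h import *
c=capture("top")
g=big(hsv(c,(45,120,60),(75,255,255)))
P=np.array([onz(c,*p[0],.03)[:2] for p in g],np.float32)
r=cv2.minAreaRect(P); print("green",r)
m=hsv(c,(0,0,165),(180,45,255)); m[:,:255]=0;m[:,400:]=0;m[:120]=0;m[220:]=0
w=big(cv2.morphologyEx(m,cv2.MORPH_CLOSE,np.ones((9,9)))); P=np.array([onz(c,*p[0],.012)[:2] for p in w],np.float32)
print("base",cv2.minAreaRect(P),cv2.boxPoints(cv2.minAreaRect(P)))
# rack ledge / top
for n,u,v in (("ledgeL",150,209),("ledgeR",237,221)): print(n,onz(c,u,v,.045))
cv2.imwrite("pics/crop1.png",cv2.resize(c["pixels"][160:230,140:250],None,fx=7,fy=7,interpolation=cv2.INTER_CUBIC))
E
```

```text
green ((0.5675201416015625, -0.09674090892076492), (0.1573193222284317, 0.11750545352697372), 11.187009811401367)
base ((0.5968763828277588, -0.19325821101665497), (0.24808335304260254, 0.3790000379085541), 11.271384239196777) [[ 0.4381882  -0.03165793]
 [ 0.51226616 -0.40334797]
 [ 0.7555646  -0.3548585 ]
 [ 0.6814866   0.01683155]]
ledgeL [0.46428101 0.39355939 0.045     ]
ledgeR [0.42456194 0.11240554 0.045     ]
```

View pics/crop1.png

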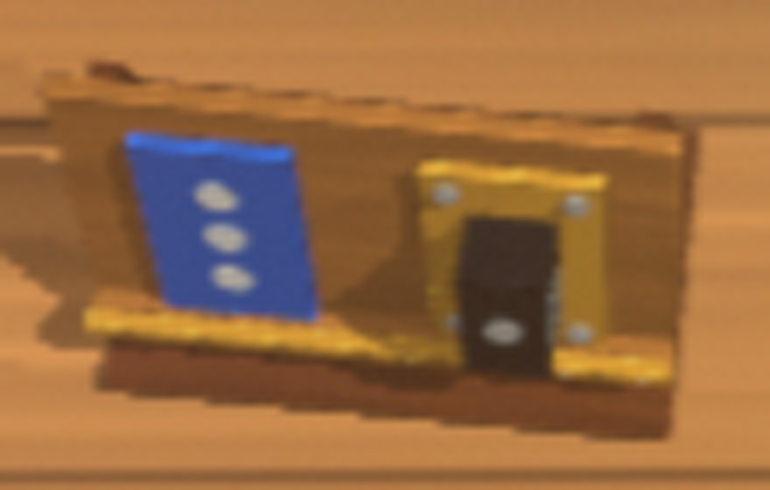

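The crop confirms the lock: brass plate with black housing on the rack's right place (crop about (510,260), full picture (213,197)). The blue template is on the left (crop (220,230)). The station yaw is about 11.2° with its origin near (0.5675,-0.097), and the base and green block agree on this. Next I work out the lock pose and the first move.

```bash
cat >> h.py <<'E'
from scipy.spatial.transform import Rotation as Ro
def toolR(yaw,tilt):
    """tool y along yawed y axis; tool z down, tilted 'tilt' deg towards yawed +x"""
    y=np.radians(yaw);a=np.radians(tilt); ex=np.array([np.cos(y),np.sin(y),0]);ey=np.array([-np.sin(y),np.cos(y),0])
    z=np.sin(a)*ex-np.cos(a)*np.array([0,0,1]); return np.column_stack([np.cross(ey,z),ey,z])
def delta(p,R,R0=None,p0=None):
    s=sense(); R0=s["ee_rot"] if R0 is None else R0; p0=s["tcp_pos"] if p0 is None else p0
    r=Ro.from_matrix(R0.T@R).as_rotvec(); d=R0.T@(np.array(p)-p0)*100
    print("row",np.round(r,4).tolist(),np.round(d,2).tolist())
E
python3 - <<'E'
from h import *
c=capture("top")
for z,pts in ((.153,((200,183.6),(226.4,186))),(.045+.003,((152.6,207.1),(235.7,214.3)))):
    P=[onz(c,*p,z) for p in pts]; d=P[0]-P[1]; print(z,P,np.linalg.norm(d),np.degrees(np.arctan2(-d[0],d[1])))
delta((.42,-.25,.34),toolR(-8,10))
R0=toolR(-8,10); delta((.37,.17,.30),toolR(-8,35),R0,np.array((.42,-.25,.34)))
E
```

```text
0.153 [array([0.53077596, 0.21858273, 0.153     ]), array([0.52342195, 0.14037861, 0.153     ])] 0.07854912387414684 -5.372074660039555
0.048 [array([0.47016034, 0.38458705, 0.048     ]), array([0.44602037, 0.11655032, 0.048     ])] 0.2691215818131223 -5.146298306281386
row [0.0343, -0.1728, 0.3773] [-34.89, 28.26, -9.88]
row [-0.0, -0.4363, -0.0] [11.33, 40.9, 2.06]
```

Call:
arm_command(deltas=[[0.034,-0.173,0.377,-34.9,28.3,-9.9,-1],[0.034,-0.173,0.377,-34.9,28.3,-9.9,-1],[0.034,-0.173,0.377,-34.9,28.3,-9.9,-1],[0.034,-0.173,0.377,-34.9,28.3,-9.9,-1],[0.034,-0.173,0.377,-34.9,28.3,-9.9,-1],[0.034,-0.173,0.377,-34.9,28.3,-9.9,-1],[0.034,-0.173,0.377,-34.9,28.3,-9.9,-1],[0.034,-0.173,0.377,-34.9,28.3,-9.9,-1]])

```text
time_s: 0.87
tcp_pos: [0.3455, -0.3464, 0.3139]
ee_rot: [[-0.975, 0.139, 0.173], [0.137, 0.99, -0.025], [-0.175, -0.001, -0.985]]
wrist_force: [0.5, -1.1, -1.0]
gripper_width: 1.002
gripper_force: 0.0
```

Call:
arm_command(deltas=[[0.034,-0.173,0.377,-8,6.4,-2.2,-1],[0.034,-0.173,0.377,-8,6.4,-2.2,-1],[0.034,-0.173,0.377,-8,6.4,-2.2,-1]])

```text
time_s: 1.12
tcp_pos: [0.4292, -0.2945, 0.35]
ee_rot: [[-0.847, 0.438, 0.301], [0.43, 0.898, -0.095], [-0.312, 0.049, -0.949]]
wrist_force: [0.4, -1.1, -0.0]
gripper_width: 0.998
gripper_force: 0.0
```

```bash
python3 - <<'E'
from h import *
delta((.38,.175,.28),toolR(-5.2,40))
E
```

```text
row [-0.1344, -0.3676, -0.3426] [26.54, 39.65, 0.72]
```

Call:
arm_command(deltas=[[-0.134,-0.368,-0.343,26.5,39.6,0.7,-1],[-0.134,-0.368,-0.343,26.5,39.6,0.7,-1],[-0.134,-0.368,-0.343,26.5,39.6,0.7,-1],[-0.134,-0.368,-0.343,26.5,39.6,0.7,-1],[-0.134,-0.368,-0.343,26.5,39.6,0.7,-1],[-0.134,-0.368,-0.343,26.5,39.6,0.7,-1],[-0.134,-0.368,-0.343,26.5,39.6,0.7,-1],[-0.134,-0.368,-0.343,26.5,39.6,0.7,-1]])

```text
time_s: 1.78
tcp_pos: [0.3967, -0.0187, 0.3072]
ee_rot: [[-0.766, 0.088, 0.636], [0.067, 0.996, -0.057], [-0.639, -0.001, -0.769]]
wrist_force: [1.2, -0.2, -0.3]
gripper_width: 1.0
gripper_force: 0.0
```

```bash
python3 - <<'E'
from h import *
s=sense(); print(s["tcp_pos"],s["joints"])
delta((.38,.178,.26),toolR(-5.2,50))
E
```

```text
[ 0.39665754 -0.01869842  0.30718087] [  28.85783567  -23.60017615  -59.50941686   48.83205684  -28.31085104
 -162.51723304]
row [0.0012, -0.1795, 0.0023] [5.61, 19.45, 1.45]
```

Joint 6 is near its limit, so I'll use the half-turn-equivalent grasp (tool y reversed) with less tilt.

```bash
python3 - <<'E'
from h import *
Z=lambda a:Ro.from_euler('z',a,degrees=True).as_matrix()
delta((.42,.08,.32),toolR(-5.2,25)@Z(-57))
E
```

```text
row [-0.1271, 0.2356, -0.9866] [-1.94, 10.04, -0.06]
```

Call:
arm_command(deltas=[[-0.016,0.03,-0.123,-0.3,1.3,0,-1],[-0.032,0.06,-0.247,-0.5,2.5,0,-1],[-0.048,0.09,-0.37,-0.8,3.8,0,-1],[-0.064,0.12,-0.493,-1,5,0,-1],[-0.08,0.15,-0.616,-1.2,6.2,0,-1],[-0.096,0.18,-0.74,-1.4,7.5,0,-1],[-0.112,0.21,-0.863,-1.7,8.8,0,-1],[-0.127,0.236,-0.987,-1.9,10,0,-1]])

```text
time_s: 2.45
tcp_pos: [0.4214, 0.0798, 0.3197]
ee_rot: [[-0.577, -0.699, 0.422], [-0.781, 0.623, -0.036], [-0.238, -0.351, -0.906]]
wrist_force: [1.7, -0.5, 1.0]
gripper_width: 0.999
gripper_force: 0.0
```

```bash
python3 - <<'E'
from h import *
s=sense(); print(s["tcp_pos"],s["joints"])
Z=lambda a:Ro.from_euler('z',a,degrees=True).as_matrix()
delta((.42,.15,.32),toolR(-5.2,25)@Z(-120))
E
```

```text
[0.42139021 0.07981366 0.31966148] [ 44.23060319 -13.19224429 -40.1456452   25.18566248 -48.87032088
 -97.62911312]
row [-0.0014, 0.0024, -1.1146] [-5.41, 4.46, -0.34]
```

Call:
arm_command(deltas=[[0,0,-0.123,-0.7,0.6,0,-1],[0,0,-0.247,-1.4,1.1,0,-1],[0,0,-0.37,-2,1.7,-0.1,-1],[0,0,-0.493,-2.7,2.2,-0.2,-1],[0,0,-0.616,-3.4,2.8,-0.2,-1],[0,0,-0.74,-4,3.4,-0.3,-1],[0,0,-0.863,-4.7,4,-0.3,-1],[0,0,-0.987,-5.4,4.5,-0.3,-1]])

```text
time_s: 3.12
tcp_pos: [0.4199, 0.1496, 0.3191]
ee_rot: [[0.265, -0.866, 0.423], [-0.95, -0.309, -0.036], [0.162, -0.393, -0.905]]
wrist_force: [0.5, -0.2, -1.1]
gripper_width: 0.998
gripper_force: 0.0
```

```bash
cat >> h.py <<'E'
FL=np.diag([-1.,-1,1])
E
python3 - <<'E'
from h import *
s=sense(); print(s["tcp_pos"],s["joints"])
delta((.41,.18,.30),toolR(-5.2,30)@FL)
E
```

```text
[0.41989133 0.14957724 0.3191168 ] [ 52.93449762 -10.00229099 -38.72254295  27.69323779 -50.71442747
 -51.17001708]
row [0.0481, 0.0761, -1.1739] [-3.46, 0.67, 1.2]
```

Call:
arm_command(deltas=[[0.005,0.008,-0.123,-0.4,0,0.1,-1],[0.01,0.016,-0.247,-0.7,0.1,0.2,-1],[0.015,0.024,-0.37,-1.1,0.2,0.4,-1],[0.02,0.032,-0.493,-1.5,0.3,0.5,-1],[0.025,0.04,-0.616,-1.8,0.4,0.6,-1],[0.03,0.048,-0.74,-2.2,0.4,0.8,-1],[0.035,0.056,-0.863,-2.6,0.5,0.9,-1],[0.04,0.064,-0.987,-2.9,0.6,1,-1]])

```text
time_s: 3.78
tcp_pos: [0.4115, 0.1749, 0.303]
ee_rot: [[0.836, -0.254, 0.486], [-0.263, -0.964, -0.052], [0.482, -0.085, -0.872]]
wrist_force: [-0.2, 1.0, -0.4]
gripper_width: 1.0
gripper_force: 0.0
```

Call:
arm_command(deltas=[[0.005,0.006,-0.1,-0.3,0,0.1,-1],[0.008,0.012,-0.187,-0.5,0,0.2,-1],[0.008,0.012,-0.187,-0.5,0,0.2,-1]])

```text
time_s: 4.03
tcp_pos: [0.408, 0.1755, 0.2984]
ee_rot: [[0.862, -0.095, 0.497], [-0.082, -0.996, -0.047], [0.499, -0.001, -0.866]]
wrist_force: [-0.3, -0.1, -1.0]
gripper_width: 0.996
gripper_force: 0.0
```

```bash
python3 - <<'E'
from h import *
s=sense(); print(s["tcp_pos"],s["joints"],s["ee_rot"])
c=capture("wrist"); cv2.imwrite("pics/w1.png",c["pixels"])
# lock frame estimate
yaw=np.radians(-5.2); ex=np.array([np.cos(yaw),np.sin(yaw),0]);ey=np.array([-np.sin(yaw),np.cos(yaw),0]);ez=np.array([0,0,1.])
X=.5*ex+.866*ez; Z=-.866*ex+.5*ez; O=np.array([.504,.1816,.097])
print(-cam(c)[0].T@cam(c)[1])
for n,q in dict(tl=(.06,.04,.008),tr=(.06,-.04,.008),h1=(.035,.02,.044),h2=(.035,-.02,.044),h3=(-.035,-.02,.044),h4=(-.035,.02,.044)).items():
    print(n,proj(c,O+X*q[0]+ey*q[1]+Z*q[2],True))
E
```

```text
[0.40795014 0.17547136 0.29839771] [ 58.16424771 -10.04410433 -46.25639991  38.23170358 -46.24607597
   1.23349088] [[ 8.62428898e-01 -9.45692726e-02  4.97265572e-01]
 [-8.23367119e-02 -9.95517948e-01 -4.65261417e-02]
 [ 4.99436745e-01 -8.17723031e-04 -8.66349969e-01]]
[0.39805915 0.17607253 0.45762113]
tl [206.14188321 151.42368626]
tr [277.84937023 150.77393748]
h1 [223.08863469 189.8484553 ]
h2 [260.16296157 189.65753871]
h3 [259.7242634  229.52657031]
h4 [227.77384798 229.57447631]
```

View pics/w1.png

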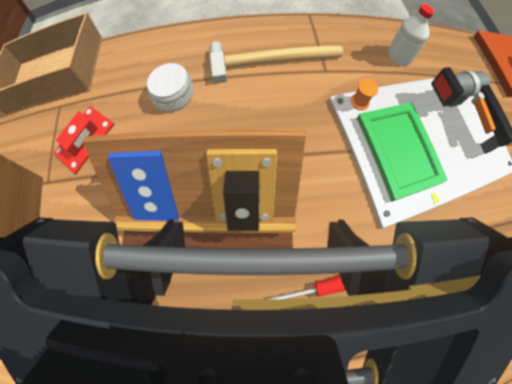

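The wrist view shows the lock at plate corners (207,150) and (277,149), with the housing across columns 224 to 260 and bottom at row 230. The estimate projects within about 2 px of all of these, so I go to pre-grasp.

```bash
cat >> h.py <<'E'
yr=np.radians(-5.2); ex=np.array([np.cos(yr),np.sin(yr),0]);ey=np.array([-np.sin(yr),np.cos(yr),0]);ez=np.array([0,0,1.])
LX=.5*ex+.866*ez; LZ=-.866*ex+.5*ez; LO=np.array([.504,.1816,.097])
TG=45; RG=toolR(-5.2,TG)@FL; PG=LO+.032*LZ
E
python3 - <<'E'
from h import *
print(PG); delta(PG-.09*RG[:,2],RG)
E
```

```text
[0.47640205 0.18411161 0.113     ]
row [0.002, 0.2624, -0.0073] [-5.8, -1.43, 10.75]
```

Call:
arm_command(deltas=[[0,0.06,0,-1.4,-0.4,2.6,-1],[0,0.13,-0.003,-2.9,-0.7,5.4,-1],[0.002,0.2,-0.007,-4.4,-1.1,8,-1],[0.002,0.262,-0.007,-5.8,-1.4,10.7,-1],[0.002,0.262,-0.007,-5.8,-1.4,10.7,-1],[0.002,0.262,-0.007,-5.8,-1.4,10.7,-1]])

```text
time_s: 4.58
tcp_pos: [0.4515, 0.2127, 0.2247]
ee_rot: [[0.715, -0.097, 0.692], [-0.067, -0.995, -0.071], [0.696, 0.005, -0.718]]
wrist_force: [0.1, 1.0, 0.9]
gripper_width: 1.0
gripper_force: 0.0
```

```bash
python3 - <<'E'
from h import *
s=sense(); print(s["tcp_pos"],s["joints"])
delta(PG,RG)
c=capture("wrist"); cv2.imwrite("pics/w2.png",c["pixels"])
for n,q in dict(tl=(.06,.04,.008),tr=(.06,-.04,.008),h1=(.035,.02,.044),h2=(.035,-.02,.044),h3=(-.035,-.02,.044)).items():
    print(n,proj(c,LO+LX*q[0]+ey*q[1]+LZ*q[2],True))
E
```

```text
[0.45150438 0.21274288 0.22467679] [ 37.28175341   0.20265593 -61.01879125 101.77721357 -29.0944109
 -46.98283087]
row [0.0082, 0.0157, -0.0016] [-5.8, 2.55, 9.95]
tl [238.48330066 189.30235462]
tr [329.24713337 188.95375663]
h1 [262.37239011 238.25897489]
h2 [310.95677731 237.46240407]
h3 [302.39699682 292.13470459]
```

View pics/w2.png

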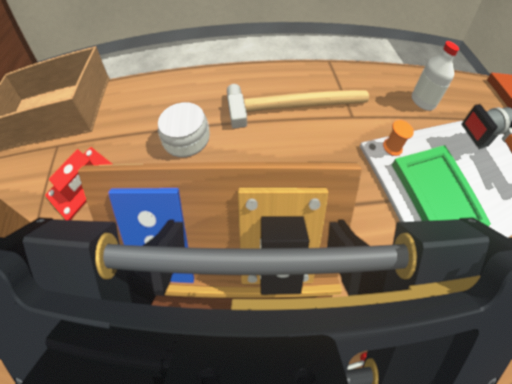

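The image agrees with the estimate: plate corners at (238,187) and (328,187) against a predicted (238,189) and (329,189). However, joint 3 is at its stop here. I back off to a 30° tool tilt, which the arm can reach.

```bash
sed -i 's/^TG=45/TG=30/' h.py; python3 - <<'E'
from h import *
delta(PG-.15*RG[:,2],RG)
E
```

```text
row [0.0101, -0.2435, 0.0028] [-2.0, 2.65, -4.81]
```

Call:
arm_command(deltas=[[0,-0.06,0,-0.5,0.7,-1.2,-1],[0.003,-0.12,0.001,-1,1.3,-2.4,-1],[0.006,-0.18,0.002,-1.5,2,-3.6,-1],[0.01,-0.244,0.003,-2,2.6,-4.8,-1],[0.01,-0.244,0.003,-2,2.6,-4.8,-1],[0.01,-0.244,0.003,-2,2.6,-4.8,-1],[0.01,-0.244,0.003,-2,2.6,-4.8,-1]])

```text
time_s: 5.22
tcp_pos: [0.4004, 0.1916, 0.2468]
ee_rot: [[0.862, -0.095, 0.498], [-0.086, -0.995, -0.041], [0.499, -0.008, -0.866]]
wrist_force: [0.5, 0.5, -0.2]
gripper_width: 1.001
gripper_force: 0.0
```

```bash
python3 - <<'E'
from h import *
s=sense(); print(s["tcp_pos"],s["ee_rot"][:,2],s["joints"])
delta(PG-.05*RG[:,2],RG)
E
```

```text
[0.40044287 0.19163364 0.24684471] [ 0.4978574  -0.04052535 -0.86631155] [ 58.21585769  -6.6929836  -52.96258804  45.67075574 -38.42187759
  -9.03678761]
row [-0.0048, 0.0006, -0.0076] [-0.08, 0.11, 10.41]
```

Call:
arm_command(deltas=[[0,0,0,0,0,2.5,-1],[-0.005,0,-0.008,0,0,5,-1],[-0.005,0,-0.008,0,0.1,8,-1],[-0.005,0,-0.008,-0.1,0.1,10.4,-1],[-0.005,0,-0.008,-0.1,0.1,10.4,-1],[-0.005,0,-0.008,-0.1,0.1,10.4,-1]])

```text
time_s: 5.72
tcp_pos: [0.452, 0.182, 0.1519]
ee_rot: [[0.865, -0.094, 0.493], [-0.076, -0.996, -0.055], [0.496, 0.01, -0.868]]
wrist_force: [1.4, -1.5, 0.1]
gripper_width: 1.001
gripper_force: 0.0
```

```bash
python3 - <<'E'
from h import *
s=sense(); print(s["tcp_pos"],s["ee_rot"][:,2],s["joints"])
delta(PG,RG)
E
```

```text
[0.4520472  0.18196197 0.15188446] [ 0.4933187  -0.05511938 -0.86810052] [ 32.00184964   5.25749557 -60.98517669  91.19664582 -17.95336254
 -34.60467957]
row [0.0102, 0.0043, 0.0025] [0.16, -0.48, 4.57]
```

Joint 3 is at its stop again. I use a 20° tilt and grip a little higher on the housing, since any tilt about the lock's y axis grips it equally well. I back up first.

```bash
sed -i 's/^TG=30/TG=20/; s/PG=LO+.032\*LZ/PG=LO+.031*LZ+.012*LX/' h.py; python3 - <<'E'
from h import *
delta(PG-.12*RG[:,2],RG)
c=capture("top"); m=hsv(c,(8,150,150),(20,255,255)); m[:,:275]=0;m[:,295:]=0;m[155:]=0;m[:135]=0
p=big(m)[:,0].mean(0); q=onz(c,*p,.062); a=np.radians(11.2); Rs=np.array([[np.cos(a),-np.sin(a)],[np.sin(a),np.cos(a)]])
print(p,q,Rs.T@(q[:2]-[.5675,-.097]))
E
```

```text
row [0.0104, -0.1703, 0.0016] [3.28, -0.35, -7.78]
[282.40540541 146.89189189] [ 0.66566733 -0.03650541  0.062     ] [0.10804787 0.04027502]
```

Call:
arm_command(deltas=[[0,0,0,0,0,-3,-1],[0.003,-0.06,0,1,-0.1,-6,-1],[0.006,-0.12,0.001,2.2,-0.2,-7.8,-1],[0.01,-0.17,0.001,3.3,-0.3,-7.8,-1],[0.01,-0.17,0.001,3.3,-0.3,-7.8,-1],[0.01,-0.17,0.001,3.3,-0.3,-7.8,-1],[0.01,-0.17,0.001,3.3,-0.3,-7.8,-1]])

```text
time_s: 6.35
tcp_pos: [0.44, 0.1936, 0.2415]
ee_rot: [[0.936, -0.084, 0.342], [-0.084, -0.996, -0.015], [0.342, -0.015, -0.94]]
wrist_force: [0.1, -0.5, -0.1]
gripper_width: 0.998
gripper_force: 0.0
```

```bash
python3 - <<'E'
from h import *
s=sense(); print(s["tcp_pos"],s["ee_rot"][:,2],s["joints"])
delta(PG-.05*RG[:,2],RG)
E
```

```text
[0.44003847 0.19358519 0.24151194] [ 0.34213437 -0.014855   -0.93953361] [ 51.64515196  -0.24773026 -39.30425042  24.70784861 -41.59968892
  16.09155561]
row [-0.0162, -0.0001, 0.0008] [0.07, 0.74, 7.64]
```

Call:
arm_command(deltas=[[-0.01,0,0,0,0.4,2,-1],[-0.016,0,0,0,0.7,4,-1],[-0.016,0,0,0.1,0.7,6,-1],[-0.016,0,0,0.1,0.7,7.6,-1],[-0.016,0,0,0.1,0.7,7.6,-1],[-0.016,0,0,0.1,0.7,7.6,-1]])

```text
time_s: 6.85
tcp_pos: [0.4675, 0.1805, 0.1681]
ee_rot: [[0.935, -0.093, 0.343], [-0.083, -0.996, -0.042], [0.345, 0.011, -0.939]]
wrist_force: [-0.6, 0.4, 0.1]
gripper_width: 1.0
gripper_force: 0.0
```

```bash
python3 - <<'E'
from h import *
s=sense(); print(s["tcp_pos"],s["ee_rot"][:,2],s["joints"])
delta(PG,RG)
c=capture("wrist"); cv2.imwrite("pics/w3.png",c["pixels"])
for n,q in dict(tl=(.06,.04,.008),tr=(.06,-.04,.008),h1=(.035,.02,.044),h2=(.035,-.02,.044),h3=(-.035,-.02,.044)).items():
    print(n,proj(c,LO+LX*q[0]+ey*q[1]+LZ*q[2],True))
E
```

```text
[0.46746115 0.18053263 0.16810791] [ 0.34258821 -0.04209795 -0.938542  ] [ 45.91949455   7.06427728 -46.19469231  34.90511288 -28.76804414
   9.19407772]
row [0.0109, -0.0032, 0.002] [-0.11, -0.49, 4.77]
tl [182.14309895 148.79518223]
tr [313.54973496 148.43589062]
h1 [214.33112598 221.15673546]
h2 [281.19545356 221.08739931]
h3 [273.97073443 263.70686217]
```

View pics/w3.png

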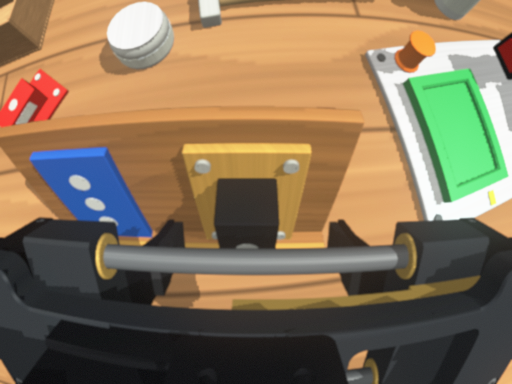

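The image shows the lock's plate top at columns 183 to 311 (centre 247, predicted 248) and its housing at 215 to 280, between the fingers. I advance and close.

Call:
arm_command(deltas=[[0.005,0,0,0,-0.3,1.5,-1],[0.011,-0.003,0,-0.1,-0.5,3,-1],[0.011,-0.003,0,-0.1,-0.5,4,-1],[0.011,-0.003,0,-0.1,-0.5,4.7,-1],[0.011,-0.003,0,-0.1,-0.5,4.7,-1],[0.011,-0.003,0,-0.1,-0.5,4.7,-1]])

```text
time_s: 7.4
tcp_pos: [0.4846, 0.1836, 0.125]
ee_rot: [[0.935, -0.089, 0.344], [-0.084, -0.996, -0.03], [0.345, -0.001, -0.938]]
wrist_force: [0.2, -0.6, 0.0]
gripper_width: 1.0
gripper_force: 0.0
```

```bash
python3 - <<'E'
from h import *
s=sense(); print(s["tcp_pos"],s["ee_rot"][:,2],s["joints"],s["wrist_force"])
delta(PG,RG)
E
```

```text
[0.48461146 0.18360353 0.12502535] [ 0.34412916 -0.03015467 -0.93843797] [ 40.81088708  11.9062074  -50.48095152  48.18329988 -19.41468465
  -0.61463326] [ 0.16488549 -0.62426392  0.01980431]
row [-0.0012, -0.0036, 0.0013] [-0.2, 0.02, 0.15]
```

Call:
arm_command(deltas=[[0,0,0,-0.1,0,0,1],[0,0,0,-0.1,0,0,1],[0,0,0,-0.1,0,0,1],[0,0,0,-0.1,0,0,1],[0,0,0,-0.1,0,0,1],[0,0,0,-0.1,0,0,1],[0,0,0,-0.1,0,0,1],[0,0,0,-0.1,0,0,1]])

```text
time_s: 8.07
tcp_pos: [0.4835, 0.1835, 0.1234]
ee_rot: [[0.935, -0.089, 0.343], [-0.083, -0.996, -0.031], [0.344, 0.0, -0.939]]
wrist_force: [-0.5, 1.6, -0.2]
gripper_width: 0.484
gripper_force: 0.7
```

Call:
arm_command(deltas=[[0,0,0,0,0,0,1],[0,0,0,0,0,0,1],[0,0,0,0,0,0,1],[0,0,0,-0.3,0,-0.4,1],[0,0,0,-0.6,0,-0.8,1],[0,0,0,-1,0,-1.2,1]])

```text
time_s: 8.57
tcp_pos: [0.4696, 0.1841, 0.1313]
ee_rot: [[0.935, -0.089, 0.342], [-0.083, -0.996, -0.032], [0.344, 0.002, -0.939]]
wrist_force: [2.5, -0.0, -0.7]
gripper_width: 0.454
gripper_force: 30.1
```

Gripped: 39.5 mm opening at 30 N. I lift and move towards the nest.

Call:
arm_command(deltas=[[0,0,0,0.3,0,-1.5,1],[0,0,0,1,0,-3.5,1],[0,0,0,1.8,0,-6,1],[0,0,0,2.8,0,-9,1],[0,0,0,4,0,-12,1],[0,0,0,5.2,0,-14,1],[0,0,0,5.5,0,-15,1],[0,0,0,5.5,0,-15,1]])

```text
time_s: 9.23
tcp_pos: [0.4699, 0.1855, 0.2936]
ee_rot: [[0.934, -0.088, 0.345], [-0.084, -0.996, -0.027], [0.346, -0.004, -0.938]]
wrist_force: [0.3, 0.9, -4.2]
gripper_width: 0.457
gripper_force: 30.1
```

```bash
cat >> h.py <<'E'
SY=11.2; N=np.array([.5675,-.097,.023]); a_=np.radians(SY)
RP=toolR(SY,-40)@FL; PP=N+np.array([.0125*np.cos(a_),.0125*np.sin(a_),.031])
E
python3 - <<'E'
from h import *
s=sense(); print(s["tcp_pos"],s["wrist_force"],s["gripper_width"],s["joints"])
print(PP)
delta(PP+[0,0,.15],RP)
delta((.50,.06,.28),toolR(3,-5)@FL)
E
```

```text
[0.46990632 0.18547218 0.29362793] [ 0.32615406  0.94387885 -4.15822928] 0.4565485304868777 [ 48.38902352  -0.31576048 -30.5748722   21.39335593 -49.20252819
  23.92460824]
[ 0.57976194 -0.09457207  0.054     ]
row [-0.0549, -1.0451, -0.2923] [9.52, 26.96, 12.96]
row [0.015, -0.4405, -0.1412] [3.4, 12.24, 2.66]
```

Call:
arm_command(deltas=[[0,-0.11,-0.035,0.9,3,0.6,1],[0.005,-0.22,-0.07,1.7,6,1.3,1],[0.01,-0.33,-0.105,2.6,9,2,1],[0.015,-0.44,-0.141,3.4,12.2,2.7,1],[0.015,-0.44,-0.141,3.4,12.2,2.7,1]])

```text
time_s: 9.65
tcp_pos: [0.4999, 0.0548, 0.2753]
ee_rot: [[0.994, 0.047, -0.099], [0.046, -0.999, -0.009], [-0.099, 0.004, -0.995]]
wrist_force: [0.8, 1.3, -2.9]
gripper_width: 0.456
gripper_force: 30.1
```

```bash
python3 - <<'E'
from h import *
s=sense(); print(s["tcp_pos"],s["wrist_force"],s["gripper_width"],s["joints"])
delta(PP+[0,0,.12],RP)
E
```

```text
[0.49989888 0.05477451 0.27528729] [ 0.81953351  1.32068603 -2.91645037] 0.4558089307828229 [ 23.67767757  11.593087    -8.90707616  -1.88366143 -74.89114386
  69.58209826]
row [-0.0548, -0.5976, -0.1404] [8.25, 15.25, 9.42]
```

Call:
arm_command(deltas=[[-0.01,-0.11,-0.025,1.5,2.8,1.7,1],[-0.02,-0.22,-0.05,3,5.6,3.4,1],[-0.03,-0.33,-0.08,4.5,8.5,5.2,1],[-0.04,-0.44,-0.105,6,11.3,7,1],[-0.05,-0.55,-0.13,7.6,14,8.7,1],[-0.055,-0.598,-0.14,8.2,15.2,9.4,1],[-0.055,-0.598,-0.14,8.2,15.2,9.4,1],[-0.055,-0.598,-0.14,8.2,15.2,9.4,1]])

```text
time_s: 10.32
tcp_pos: [0.5804, -0.0892, 0.173]
ee_rot: [[0.753, 0.197, -0.628], [0.151, -0.98, -0.127], [-0.641, 0.001, -0.768]]
wrist_force: [0.4, 0.1, -2.4]
gripper_width: 0.461
gripper_force: 30.1
```

```bash
python3 - <<'E'
from h import *
s=sense(); print(s["tcp_pos"],s["ee_rot"],s["wrist_force"],s["gripper_width"],s["joints"])
delta(PP+[0,0,.12],RP)
c=capture("wrist")
cv2.imwrite("pics/w4.png",c["pixels"]); t=capture("scene")
cv2.imwrite("pics/s4.png",np.vstack([cv2.resize(c["pixels"],(512,384))[100:384], cv2.resize(t["pixels"][150:260,60:260],(512,282),interpolation=cv2.INTER_CUBIC)]))
# predicted lock corners from current tool pose
T=s["ee_rot"];p=s["tcp_pos"]; LR=T@(RP.T@np.column_stack([[np.cos(a_),np.sin(a_),0],[-np.sin(a_),np.cos(a_),0],[0,0,1]]))
o=p-LR@[.0125,0,.031]
for q in ((.06,.04,.008),(.06,-.04,.008),(-.06,-.04,.008),(-.06,.04,.008)): print("plate",proj(c,o+LR@q,True))
b=np.radians(SY)
for x,y in ((.063,.043),(.063,-.043),(-.063,-.043),(-.063,.043)):
    print("rec",proj(c,[N[0]+x*np.cos(b)-y*np.sin(b),N[1]+x*np.sin(b)+y*np.cos(b),.03],True))
E
```

```text
[ 0.58038845 -0.08918956  0.17298955] [[ 7.52683499e-01  1.96932335e-01 -6.28239768e-01]
 [ 1.50636596e-01 -9.80416719e-01 -1.26852960e-01]
 [-6.40918222e-01  8.44230016e-04 -7.67608703e-01]] [ 0.43001392  0.14083003 -2.43086245] 0.460705116214748 [   8.12036656   41.03186229   12.9757341     2.1564722  -101.74950438
   92.89442512]
row [0.0024, -0.0024, 0.0016] [-0.19, 0.52, 0.03]
plate [167.55598631 161.17913295]
plate [343.95214744 161.11714537]
plate [306.36385931 261.06613001]
plate [205.30105732 261.08589203]
rec [204.64727468  39.2949368 ]
rec [320.39292527  40.34153921]
rec [302.30893376 152.45858315]
rec [218.57591351 152.26569654]
```

View pics/s4.png

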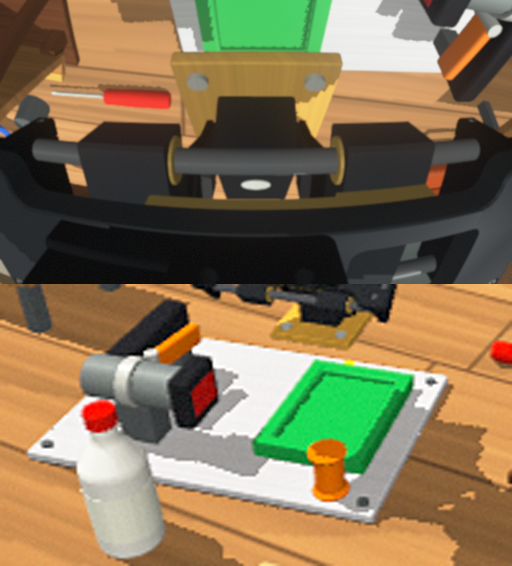

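Wrist view (upper part): the lock's plate corners are near (172,166) and (340,166), with the nest recess just beyond, its near corners around (219,148) and (303,148). Scene view (lower part): the lock hangs level above the nest side. I enlarge with the predicted points overlaid to check the grip offset.

```bash
python3 - <<'E'
import cv2
im=cv2.imread("pics/w4.png")
k=4; r=cv2.resize(im[96:236,160:358],None,fx=k,fy=k,interpolation=cv2.INTER_CUBIC)
for u,v in ((167.6,161.2),(343.9,161.1),(302.3,152.5),(218.6,152.3)): cv2.circle(r,(int((u-160+.5)*k),int((v-96+.5)*k)),4,(255,0,255),1)
cv2.imwrite("pics/w4c.png",r)
E
```

```text
(no output)
```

View pics/w4c.png

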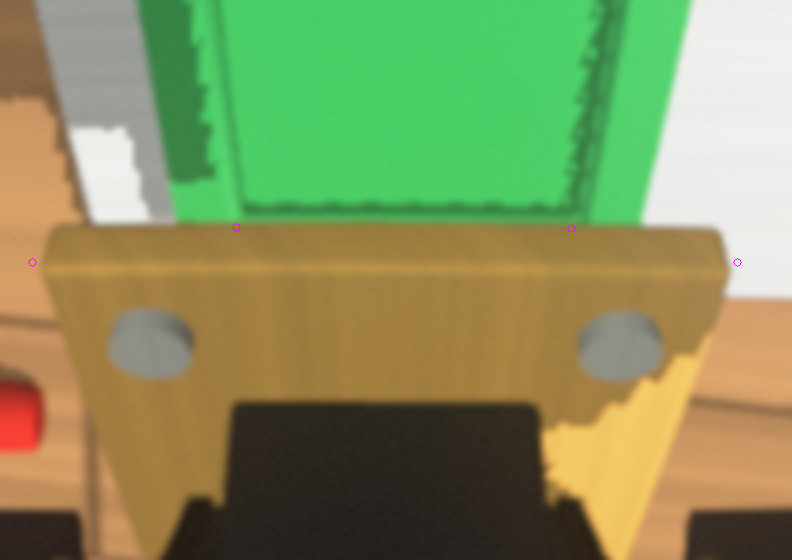

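```bash
python3 - <<'E'
from h import *
c=capture("wrist"); s=sense(); print(s["tcp_pos"],-cam(c)[0].T@cam(c)[1])
b=np.radians(SY); S=np.array([[np.cos(b),-np.sin(b)],[np.sin(b),np.cos(b)]])
for z,h in ((.023,0),(.027,0),(.03,.003)):
    print(z,[proj(c,[*(N[:2]+S@[-.063-h,y*(1+h/.043)]),z],True).round(1) for y in(.043,-.043)])
    print([(S.T@(onz(c,*p,z,True)[:2]-N[:2])).round(4) for p in((220.3,147.5),(302.5,148),(215.5,148),(307,149))])
# floor side lines higher up in crop: left dark line at row 20 ->x=218 ; right -> 600/4
print([(S.T@(onz(c,*p,.023,True)[:2]-N[:2])).round(4) for p in((160+218/4-.5,96+20/4-.5),(160+600/4-.5,96+20/4-.5))])
E
```

```text
[ 0.58115533 -0.08807636  0.17860399] [ 0.72382416 -0.05918953  0.24205186]
0.023 [array([219.9, 145.9]), array([301.4, 146.2])]
[array([-0.0654,  0.0428]), array([-0.0658, -0.0445]), array([-0.0661,  0.048 ]), array([-0.0672, -0.0496])]
0.027 [array([219.6, 148.6]), array([301.8, 148.9])]
[array([-0.0613,  0.0422]), array([-0.0616, -0.0436]), array([-0.062 ,  0.0473]), array([-0.063 , -0.0486])]
0.03 [array([216.8, 152.7]), array([304.5, 153. ])]
[array([-0.0582,  0.0417]), array([-0.0585, -0.0429]), array([-0.0589,  0.0467]), array([-0.0599, -0.0478])]
[array([-0.0031,  0.0436]), array([-0.0024, -0.0436])]
```

```bash
python3 - <<'E'
from h import *
c=capture("wrist");s=sense(); T=s["ee_rot"];p=s["tcp_pos"]; print(p)
LR=T@(RP.T@np.column_stack([[np.cos(a_),np.sin(a_),0],[-np.sin(a_),np.cos(a_),0],[0,0,1]])); o=p-LR@[.0125,0,.031]
print([proj(c,o+LR@q,True).round(1) for q in ((.06,.04,.008),(.06,-.04,.008))])
m=hsv(c,(15,90,60),(30,255,255)); 
for u in (200,256,312):
    col=cv2.cvtColor(c["pixels"],cv2.COLOR_BGR2GRAY)[140:185,u]; print(u,col.tolist())
delta(PP+[0,0,.022],RP)
E
```

```text
[ 0.58119818 -0.08798065  0.17919422]
[array([167.1, 162. ]), array([344.1, 162. ])]
200 [154, 155, 155, 157, 155, 154, 157, 166, 198, 226, 225, 187, 140, 121, 123, 125, 125, 125, 125, 127, 131, 137, 147, 148, 144, 135, 131, 132, 131, 133, 131, 132, 132, 132, 129, 126, 124, 126, 130, 136, 140, 141, 140, 141, 140]
256 [154, 155, 155, 154, 147, 127, 108, 116, 140, 157, 153, 137, 124, 123, 125, 127, 128, 128, 129, 129, 131, 138, 146, 147, 142, 133, 131, 132, 132, 131, 133, 131, 131, 131, 130, 131, 131, 131, 131, 130, 129, 130, 130, 129, 129]
312 [159, 159, 159, 158, 158, 157, 157, 159, 157, 157, 155, 149, 135, 128, 126, 127, 127, 127, 129, 129, 132, 135, 141, 146, 143, 139, 134, 132, 133, 133, 133, 133, 132, 135, 139, 141, 141, 140, 141, 142, 142, 143, 143, 144, 144]
row [0.0054, -0.013, 0.0031] [6.32, 0.59, 8.16]
```

The plate's far edge is at row 163 (predicted 162), so the grip offset is right. I descend.

Call:
arm_command(deltas=[[0.005,-0.013,0.003,1.2,0.3,1.6,1],[0.005,-0.013,0.003,2.5,0.6,3.3,1],[0.005,-0.013,0.003,3.8,0.6,5,1],[0.005,-0.013,0.003,5.1,0.6,6.6,1],[0.005,-0.013,0.003,6,0.6,7.8,1],[0.005,-0.013,0.003,6.3,0.6,8.2,1],[0.005,-0.013,0.003,6.3,0.6,8.2,1],[0.005,-0.013,0.003,6.3,0.6,8.2,1]])

```text
time_s: 11.18
tcp_pos: [0.5793, -0.0956, 0.0745]
ee_rot: [[0.75, 0.194, -0.633], [0.148, -0.981, -0.125], [-0.645, 0.0, -0.764]]
wrist_force: [0.7, -0.1, -2.3]
gripper_width: 0.455
gripper_force: 30.1
```

```bash
python3 - <<'E'
from h import *
capture("wrist");s=sense(); print(s["tcp_pos"],s["wrist_force"],s["gripper_width"])
delta(PP+[0,0,.006],RP);delta(PP+[0,0,0],RP)
E
```

```text
[ 0.57970015 -0.09564537  0.0750322 ] [ 0.96981921  0.4652239  -2.38726792] 0.46081851099597126
row [0.0003, 0.0018, -0.0007] [0.99, -0.11, 1.13]
row [0.0003, 0.0018, -0.0007] [1.38, -0.11, 1.59]
```

Call:
arm_command(deltas=[[0,0.002,0,0.3,0,0.4,1],[0,0.002,0,0.6,-0.1,0.7,1],[0,0.002,0,0.9,-0.1,1,1],[0,0.002,0,1,-0.1,1.1,1],[0,0.002,0,1.1,-0.1,1.3,1],[0,0.002,0,1.2,-0.1,1.4,1],[0,0.002,0,1.3,-0.1,1.5,1]])

```text
time_s: 11.82
tcp_pos: [0.5791, -0.0948, 0.0537]
ee_rot: [[0.75, 0.193, -0.632], [0.148, -0.981, -0.125], [-0.645, 0.0, -0.765]]
wrist_force: [-0.0, -0.6, -2.9]
gripper_width: 0.459
gripper_force: 30.1
```

```bash
python3 - <<'E'
from h import *
s=sense(); print(s["tcp_pos"],s["wrist_force"],s["moment"],s["gripper_width"])
delta(PP,RP)
E
```

```text
[ 0.57908735 -0.09478598  0.05374848] [-0.0084047  -0.59879846 -2.89029518] [ 0.2935981  -1.74650579  0.04962148] 0.45911733277355343
row [-0.0005, 0.0023, -0.0008] [0.04, -0.01, -0.06]
```

Call:
arm_command(deltas=[[0,0,0,0.03,0,0.04,1],[0,0,0,0.06,0,0.08,1],[0,0,0,0.1,0,0.12,1],[0,0,0,0.13,0,0.15,1]])

```text
time_s: 12.15
tcp_pos: [0.5791, -0.0948, 0.053]
ee_rot: [[0.75, 0.194, -0.633], [0.148, -0.981, -0.125], [-0.645, 0.0, -0.764]]
wrist_force: [-0.9, 0.5, 3.0]
gripper_width: 0.461
gripper_force: 30.0
```

Contact at TCP z 0.053 (predicted 0.054), with the force turning from −2.9 to +3.0 N, so the plate is down on the floor. I release.

Call:
arm_command(deltas=[[0,0,0,0,0,0,0],[0,0,0,0,0,0,-0.2],[0,0,0,0,0,0,-0.5],[0,0,0,0,0,0,-0.5],[0,0,0,0,0,0,-0.5],[0,0,0,0,0,0,-0.5],[0,0,0,0,0,0,-0.5]])

```text
time_s: 12.73
tcp_pos: [0.5791, -0.0948, 0.0523]
ee_rot: [[0.75, 0.193, -0.632], [0.148, -0.981, -0.125], [-0.645, 0.0, -0.765]]
wrist_force: [-0.0, 0.1, 1.9]
gripper_width: 0.737
gripper_force: 1.3
```

Call:
arm_command(deltas=[[0,0,0,0,0,-1.5,-0.5],[0,0,0,0,0,-3.5,-0.5],[0,0,0,0,0,-6,-0.5],[0,0,0,0,0,-9,-1],[0,0,0,0,0,-12,-1],[0,0,0,0,0,-14,-1],[0,0,0,0,0,-14,-1]])

```text
time_s: 13.32
tcp_pos: [0.6707, -0.0769, 0.1614]
ee_rot: [[0.756, 0.194, -0.626], [0.148, -0.981, -0.125], [-0.638, 0.002, -0.77]]
wrist_force: [-0.2, -0.6, 0.6]
gripper_width: 0.955
gripper_force: 0.0
```

```bash
cat >> h.py <<'E'
b_=np.radians(SY); S2=np.array([[np.cos(b_),-np.sin(b_)],[np.sin(b_),np.cos(b_)]])
GX=np.array([*(N[:2]+S2@[-.010,-.215+.008]),.078])
E
python3 - <<'E'
from h import *
c=capture("wrist");s=sense(); print(s["tcp_pos"],s["joints"])
im=c["pixels"].copy(); h=np.radians(SY)
for z,dx,dy in ((.031,.06,.04),(.03,.066,.046)):
    for x,y in ((dx,dy),(dx,-dy),(-dx,-dy),(-dx,dy)):
        q=proj(c,[*(N[:2]+S2@[x,y]),z],True).round(1); print(z,q)
cv2.imwrite("pics/w5.png",cv2.resize(im[80:280,130:390],(780,600),interpolation=cv2.INTER_CUBIC))
print(GX); delta(GX+[0,0,.1],toolR(SY,0)@FL)
E
```

```text
[ 0.66900333 -0.07684571  0.15945952] [   8.04451494   50.7036369    30.76079984    2.12444763 -109.87835315
   93.10499773]
0.031 [211.7 139.4]
0.031 [298.7 139.3]
0.031 [287.7 208.8]
0.031 [223.1 208.9]
0.03 [204.5 134.1]
0.03 [305.8 133.9]
0.03 [292.  210.6]
0.03 [218.9 210.8]
[ 0.59789696 -0.30200006  0.078     ]
row [-0.0002, 0.696, -0.0008] [-9.88, 20.71, 5.84]
```

View pics/w5.png

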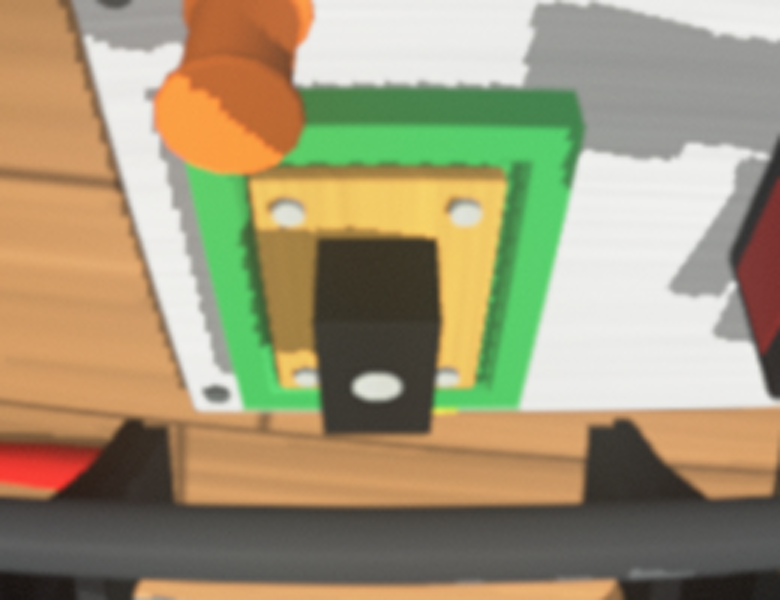

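The picture shows the lock seated, housing up. The plate's far corners at crop (250,180) and (505,175), i.e. full picture (213,140) and (298,138), match the predicted seated corners (212,139) and (299,139). The green rim shows all round. Next is the trigger.

Call:
arm_command(deltas=[[0,0.11,0,-2.5,1,-0.5,-1],[0,0.22,0,-5,3,-0.5,-1],[0,0.33,0,-8,6,1,-1],[0,0.44,0,-10,10,2.5,-1],[0,0.55,0,-10.5,14,3.5,-1],[0,0.66,0,-10.8,18,4.3,-1],[0,0.696,0,-11,20.7,4.5,-1],[0,0.696,0,-11,20.7,4.5,-1]])

```text
time_s: 14.03
tcp_pos: [0.5927, -0.3078, 0.1947]
ee_rot: [[0.983, 0.185, -0.004], [0.185, -0.983, -0.001], [-0.004, -0.0, -1.0]]
wrist_force: [0.6, 0.6, 0.1]
gripper_width: 1.0
gripper_force: 0.0
```

```bash
python3 - <<'E'
from h import *
capture("wrist");c=capture("wrist");s=sense(); print(s["tcp_pos"],s["ee_rot"][:,2],s["joints"])
w=lambda x,y,z:np.array([*(N[:2]+S2@[x,y]),z])
print([proj(c,w(*q),True).round(1) for q in ((-.062,-.2,.096),(-.062,-.23,.096),(.03,-.2,.096),(-.01,-.171,.09),(.04,-.171,.09))])
o=cv2.resize(c["pixels"],(800,600))
cv2.imwrite("pics/w6.png",o)
m=hsv(c,(8,150,120),(20,255,255)); ct=big(m); r=cv2.minAreaRect(ct); print(r)
bp=cv2.boxPoints(r); print([(S2.T@(onz(c,*p,.09,True)[:2]-N[:2])).round(4) for p in bp])
delta(GX+[0,0,.05],toolR(SY,0)@FL)
E
```

```text
[ 0.59444518 -0.30341484  0.19398203] [-6.86733319e-03  5.08946415e-04 -9.99976290e-01] [-1.31601507e+01  2.82059051e+01  3.37165982e+00  6.72126988e-02
 -6.55555476e+01  1.14056836e+02]
[array([245.9, 248.7]), array([279.3, 248.4]), array([243.9, 145.3]), array([211.5, 191.3]), array([209.3, 133.3])]
((471.5, 69.5), (139.0, 79.0), 90.0)
[array([ 0.1762, -0.3774]), array([ 0.2117, -0.499 ]), array([ 0.0476, -0.491 ]), array([ 0.0392, -0.3745])]
row [-0.0018, 0.0066, -0.0048] [0.41, -0.06, 6.6]
```

View pics/w6.png

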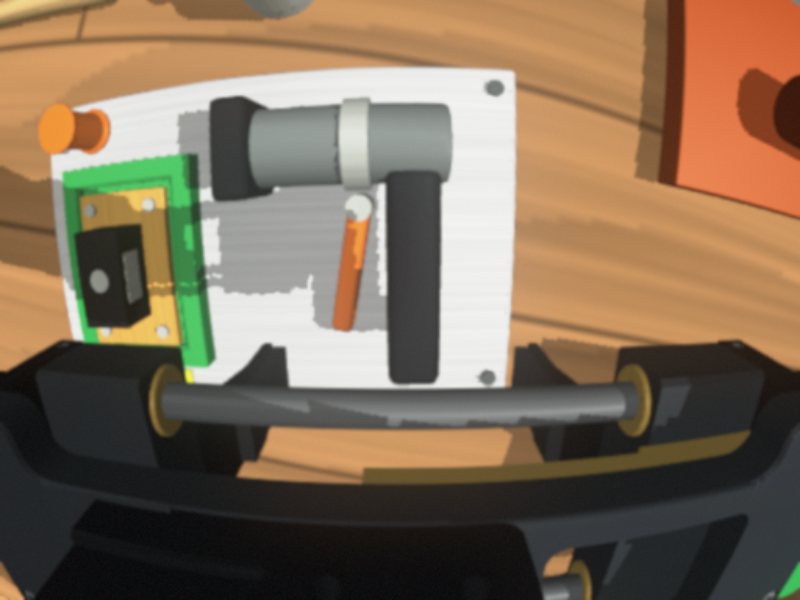

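The picture (800 px wide) shows the black grip at columns 388 to 440, its free end at row 382, and the orange trigger running from (358,208) to (343,330). The grip lies about 2 mm further to −y than predicted. I go down around grip and trigger, leaving clearance on both sides.

Call:
arm_command(deltas=[[0,0.005,-0.005,0.2,-0.3,2,-1],[0,0.007,-0.005,0.4,-0.5,4,-1],[0,0.007,-0.005,0.4,-0.5,6,-1],[0,0.007,-0.005,0.4,-0.5,8,-1],[0,0.007,-0.005,0.4,-0.5,10,-1],[0,0.007,-0.005,0.4,-0.5,11.4,-1],[0,0.007,-0.005,0.4,-0.5,11.6,-1],[0,0.007,-0.005,0.4,-0.5,11.6,-1]])

```text
time_s: 14.8
tcp_pos: [0.5985, -0.2949, 0.0775]
ee_rot: [[0.98, 0.2, -0.002], [0.2, -0.98, 0.002], [-0.001, -0.002, -1.0]]
wrist_force: [-0.7, 0.5, 0.1]
gripper_width: 1.002
gripper_force: 0.0
```

```bash
python3 - <<'E'
from h import *
c=capture("wrist"); s=sense(); print(s["tcp_pos"],s["wrist_force"],S2.T@(s["tcp_pos"][:2]-N[:2]))
# orange trigger: restrict
m=hsv(c,(5,140,90),(20,255,255)); m[:, :60]=0; m[:,330:]=0; m[:100]=0
ct=big(m); print(cv2.boundingRect(ct),cv2.contourArea(ct))
g=cv2.cvtColor(c["pixels"],cv2.COLOR_BGR2GRAY)
w=lambda x,y,z:np.array([*(N[:2]+S2@[x,y]),z])
for x in(-.01,0,.01):
  for y in (-.171,-.2,-.23): print(x,y,proj(c,w(x,y,.09 if y==-.171 else .096),True).round(1))
E
```

```text
[ 0.59939823 -0.29549063  0.07905207] [-0.56356083  0.30879742  1.1236179 ] [-0.00726297 -0.20090614]
(206, 178, 34, 71) 1523.0
-0.01 -0.171 [197.7 264.6]
-0.01 -0.2 [255.3 272. ]
-0.01 -0.23 [317.1 271.2]
0 -0.171 [196.2 246.9]
0 -0.2 [255.4 253.6]
0 -0.23 [318.9 253. ]
0.01 -0.171 [194.9 228.1]
0.01 -0.2 [255.5 233.9]
0.01 -0.23 [320.7 233.6]
```

Call:
arm_command(deltas=[[0,0,0,-0.1,0.3,0,-1],[0,0,0,-0.3,0.6,0,-1],[0,0,0,-0.3,0.8,0,-0.5],[0,0,0,-0.3,0.8,0,0],[0,0,0,-0.3,0.8,0,0],[0,0,0,-0.3,0.8,0,0.1],[0,0,0,-0.3,0.8,0,0.1],[0,0,0,-0.3,0.8,0,0.1]])

```text
time_s: 15.52
tcp_pos: [0.5964, -0.3041, 0.0792]
ee_rot: [[0.98, 0.198, -0.001], [0.198, -0.98, 0.002], [-0.0, -0.002, -1.0]]
wrist_force: [-4.7, 5.0, 2.6]
gripper_width: 0.632
gripper_force: 2.8
```

Call:
arm_command(deltas=[[0,0,0,0,0,0,1],[0,0,0,0,0,0,1],[0,0,0,0,0,0,1],[0,0,0,0,0,0,1]])

```text
time_s: 15.85
tcp_pos: [0.5963, -0.3048, 0.0791]
ee_rot: [[0.98, 0.199, -0.001], [0.199, -0.98, 0.001], [-0.001, -0.002, -1.0]]
wrist_force: [-4.8, 2.7, 2.8]
gripper_width: 0.51
gripper_force: 30.1
```

Fully squeezed: the fingers stopped at about 45 mm with 30 N. I hold, then release.

Call:
arm_command(deltas=[[0,0,0,0,0,0,1],[0,0,0,0,0,0,1],[0,0,0,0,0,0,1],[0,0,0,0,0,0,1],[0,0,0,0,0,0,1]])

```text
time_s: 16.27
tcp_pos: [0.5963, -0.3048, 0.0791]
ee_rot: [[0.98, 0.199, -0.001], [0.199, -0.98, 0.001], [-0.001, -0.002, -1.0]]
wrist_force: [-4.9, 3.3, 1.9]
gripper_width: 0.509
gripper_force: 30.1
```

Call:
arm_command(deltas=[[0,0,0,0,0,0,-1],[0,0,0,0,0,0,-1],[0,0,0,0,0,0,-1],[0,0,0,0,-0.3,0,-1],[0,0,0,0,-0.6,0,-1],[0,0,0,0,-0.6,0,-1],[0,0,0,0,-0.6,0,-1],[0,0,0,0,-0.6,0,-1]])

```text
time_s: 16.93
tcp_pos: [0.5972, -0.2997, 0.0797]
ee_rot: [[0.98, 0.198, 0.004], [0.198, -0.98, -0.0], [0.004, 0.001, -1.0]]
wrist_force: [0.4, 0.2, 1.3]
gripper_width: 0.981
gripper_force: 0.0
```

Call:
arm_command(deltas=[[0,0,0,0,0,-2,-1],[0,0,0,0,0,-4,-1],[0,0,0,0,0,-7,-1],[0,0,0,0,0,-10,-1],[0,0,0,0,0,-13,-1],[0,0,0,0,0,-15,-1],[0,0,0,0,0,-15,-1]])

```text
time_s: 17.52
tcp_pos: [0.5987, -0.3009, 0.2361]
ee_rot: [[0.98, 0.198, 0.014], [0.199, -0.98, -0.005], [0.013, 0.007, -1.0]]
wrist_force: [0.1, 0.0, 0.6]
gripper_width: 0.999
gripper_force: 0.0
```

```bash
python3 - <<'E'
from h import *
c=capture("wrist"); s=sense(); print(s["tcp_pos"],s["gripper_width"],s["wrist_force"],s["time_s"])
m=hsv(c,(15,90,60),(30,255,255)); 
w=lambda x,y,z:np.array([*(N[:2]+S2@[x,y]),z])
def corners(c,fish): return [proj(c,w(x,y,.031),fish).round(1).tolist() for x,y in((.06,.04),(.06,-.04),(-.06,-.04),(-.06,.04))]
print(corners(c,True))
t=capture("top"); print("top",corners(t,False))
m=hsv(t,(18,90,90),(32,255,255)); m[:,:275]=0;m[:,325:]=0;m[:145]=0;m[210:]=0
if m.any(): print(cv2.minAreaRect(big(m)))
m=hsv(c,(18,90,80),(32,255,255)); ct=big(m[:,:250]); print(cv2.boundingRect(ct))
m=hsv(c,(5,140,90),(20,255,255)); m[:,:150]=0;m[:,300:]=0;m[:100]=0;m[240:]=0; print("trig",cv2.minAreaRect(big(m)))
E
```

```text
[ 0.5976194  -0.30021387  0.23304288] 0.999393751337401 [-0.27312238 -0.39795148 -0.3428639 ] 17.5667
[[69.8, 127.0], [120.9, 122.4], [128.3, 214.7], [78.9, 213.2]]
top [[284.6, 162.9], [307.9, 158.3], [315.7, 193.1], [292.2, 197.8]]
((299.92681884765625, 178.65855407714844), (35.61994934082031, 24.445064544677734), 77.90524291992188)
(71, 124, 59, 92)
trig ((230.07644653320312, 175.27224731445312), (10.980340003967285, 60.94483947753906), 9.090276718139648)
```

The lock is still seated: in the top view its centre is at (300,178), as predicted. The trigger is back out and the gripper is clear, so I hand in.

```bash
python3 -c "
from station import *
print(finish_job())"
```

```text
the job is handed in; nothing more can be done
None
```

I laid the lock in the green nest, brass face down and fully home, then squeezed the scanner trigger all the way in for about half a second and released it; the job was handed in at about 18 s on the robot's clock.

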